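# Flip the tote's status sign from red to green

## Robot

A 6-joint arm with a two-finger parallel gripper is mounted at the origin on the work surface. World frame = base frame: x ahead of the robot, y to its left, z up, the work surface at z = 0. Lengths are in m, angles in degrees, forces in N, time in s.
With the tool pointing down it reaches from about 0.35 to 0.875 m from the base axis. Payload 4.2 kg.
Tool frame: the origin (TCP) lies at the very end of the fingers, on their centre line; the grasp point (between the pads) lies 19 mm behind it; z points along the fingers, y is the line along which they close (so a half turn about z gives the same grasp; the last joint's range is limited). The gripper opens to 87 mm and grips with 3 to 60 N. Pads are 19 mm wide; open, the fingers measure 117 mm over their backs; the gripper's body (75 mm by 190 mm) begins 51 mm behind the grasp point.
Start: joints at [-55.6, 22.042, 0.453, 0, -68.411, -14.817], TCP at [0.21, -0.589, 0.223] pointing down, gripper open.
Joint ranges: [-179.83, 179.83], [-69.29, 118.12], [-61.27, 80.66], [-181.25, 117.63], [-171.15, -9.14], [-177.46, 177.46]. Speed limits (degrees/s): [159.86, 159.86, 180, 180, 180, 180].

## Interface

Orientations are given as a 3x3 rotation matrix whose columns are the frame's x, y, z axes.
In Python, from station import sense, cams, r gives the robot as it stands. The module is installed in compiled form; this text tells all that it offers.
- The arm moves only by the tool step_arm, never from a script. Its argument "targets" is text: rows parted by semicolons, each of 4 numbers parted by spaces: the shift along the tool's x, y, z in cm, then the turn about the tool's z in degrees. In form: x y z turn; .... A call has 1 to 12 rows; each row shifts and turns the commanded pose from where the row before left it, along the tool's axes as they then stand; what a row does not reach is not made up. A row lasts 1/12 s, in which the tool goes at most 41.7 mm and 7.16 degrees, less where a joint would pass 70% of its speed; a pose out of reach is approached as far as the arm can. A call with a gripper value outside its range is refused whole. "claw" is the finger opening in cm, from 0 to 8.7, set as the call begins (left out, the last holds). The fingers move at their own pace and stop on an object; the grip force is fixed at half the most. Time passes only in rows, so rows that do not move let the fingers close. It gives the time, the measured TCP pose, the force, the opening and the grip force at its end, in the units of the state.
- sense(): the state, without advancing time (a new reading comes with each control period).
- cams.capture(name): name is "side" or "top" or "wrist"; returns a dict with "frame" (480x640x3 uint8, blue, green, red), "vertical_fov" (degrees; the focal length in pixels is half the picture's height over the tangent of half this angle, whatever the lens; pixels are square), "cx", "cy" (the principal point, pixels), "eye" and "rotation" of the camera in the world; the wrist camera has in their place "tool_from_camera" (4x4, takes a point from camera to tool coordinates, whose origin is the TCP and whose axes are the flange's). Camera axes: x right, y down, z forward; pixel columns grow to the right and rows downward; lengths in m; the calibration is good to about 2 mm. A picture is of the moment at which its call begins: read the wrist's pose just before it. There is no depth.
- r.finish_job(): hands the job in; it is judged then, once.
The state is a dict: "time_s": time; "joints": joint angles; "joint_velocities": joint speeds; "effort": joint torques, N m; "tcp_pos": TCP position; "ee_rot": TCP orientation; "wrist_force": force on the tool from outside, world axes, zero at the start; "moment": the same for the moment, N m; "gripper_width": opening from 0.0 (shut) to 1.0 (fully open); "gripper_force": force on a finger pad.
Only numpy, scipy, OpenCV 4.12 (cv2) and the standard library are available. Lean on these libraries where they do the work, as an engineer would, in place of code of your own. Each camera call takes 0.05 s, during which the arm holds its last target. There are 200 camera calls.

## Task

The quadcopter is finished: on the tote that holds it, push the hinged red leaf of the status sign up and over its hinge with the fingertips, and press it down flat on the far side so that the sign shows green. Do not pinch or force the leaf, do not lift, tip or shove the totes or anything in or beside them, and leave the other tote's sign showing red.

Things in the scene. Friction and masses are not known exactly. Their poses are not given: they have to be found in the camera images.
- tote_a: Grey plastic stacking tote, loose on the bench, about 1 kg: outside 300 (x) x 210 (y) x 100 mm high, walls 4 mm. This one holds the finished quadcopter. Origin: centre of its underside. Its -x end wall, nearest the robot, carries a white clip-on flip sign; the clip's tongues lie within 10 mm of that wall. z up.
- sign_a_hinge (a point): Middle of the hinge pin of tote_a's sign, over its near end wall, 110 mm above the bench. x points into the tote, y along the level pin, z up. White base plate under the pin, 104 mm wide: from 42 mm on the near (-x) to 75 mm on the far side, top 6 and underside 10 mm below the pin. Bosses at y = +-47.5 mm rise 5 mm above the pin. Under the leaf beyond the plate: open bench.
- leaf_a (a joint): Angle of tote_a's sign leaf. 0: flat on rests on the near side, sticking out of the tote towards the robot, red face up. Grows as the free edge swings up and over; pi/2: upright; pi: flat on the far rests, over the tote, green up. Starts at 0 to 0.12. Stiff hinge: the leaf stays at any angle where it is left; about 1 N at its free edge moves it.
- leaf_a_edge (a point): Middle of the free edge of tote_a's leaf, 75 mm from the hinge pin, at mid thickness; moves with the leaf. The leaf is a plain plate 5 mm thick, 84 mm wide (along the pin), from 4 to 75 mm from the pin, its middle plane through the pin's axis. x points from this edge to the pin, y along the pin.
- red_a: The red face (2.5 mm plate, white cross) of tote_a's leaf, 71 x 84 mm; origin at its middle, 39.5 mm from the pin; its z axis points out of the red face.
- green_a: The green face (2.5 mm plate, white tick) of tote_a's leaf, 71 x 84 mm; origin at its middle, 39.5 mm from the pin; its -z axis points out of the green face. The base plate matches: leaf on the near side, the whole sign shows red from above; leaf on the far side, green.
- tote_b: Grey plastic stacking tote, loose on the bench, about 1 kg: outside 300 (x) x 210 (y) x 100 mm high, walls 4 mm. This one holds only a battery pack. Origin: centre of its underside. Its -x end wall, nearest the robot, carries a white clip-on flip sign; the clip's tongues lie within 10 mm of that wall. z up.
- sign_b_hinge (a point): Middle of the hinge pin of tote_b's sign, over its near end wall, 110 mm above the bench. x points into the tote, y along the level pin, z up. White base plate under the pin, 104 mm wide: from 42 mm on the near (-x) to 75 mm on the far side, top 6 and underside 10 mm below the pin. Bosses at y = +-47.5 mm rise 5 mm above the pin. Under the leaf beyond the plate: open bench.
- leaf_b (a joint): Angle of tote_b's sign leaf. 0: flat on rests on the near side, sticking out of the tote towards the robot, red face up. Grows as the free edge swings up and over; pi/2: upright; pi: flat on the far rests, over the tote, green up. Starts at 0 to 0.12. Stiff hinge: the leaf stays at any angle where it is left; about 1 N at its free edge moves it.
- leaf_b_edge (a point): Middle of the free edge of tote_b's leaf, 75 mm from the hinge pin, at mid thickness; moves with the leaf. The leaf is a plain plate 5 mm thick, 84 mm wide (along the pin), from 4 to 75 mm from the pin, its middle plane through the pin's axis. x points from this edge to the pin, y along the pin.
- red_b: The red face (2.5 mm plate, white cross) of tote_b's leaf, 71 x 84 mm; origin at its middle, 39.5 mm from the pin; its z axis points out of the red face.
- green_b: The green face (2.5 mm plate, white tick) of tote_b's leaf, 71 x 84 mm; origin at its middle, 39.5 mm from the pin; its -z axis points out of the green face. The base plate matches: leaf on the near side, the whole sign shows red from above; leaf on the far side, green.
- quad: Finished quadcopter, propellers off, loose on the floor of tote_a: black X frame about 165 x 165 mm, 46 mm high, four red-topped motors. Origin: centre of its underside.
- battery: Battery pack, black and yellow block 78 x 38 x 36 mm with a small yellow plug at one end, loose on the floor of tote_b. Origin: centre of its underside.
- tape: Roll of clear yellowish tape lying flat on the bench beside the totes, 96 mm across, 48 mm high. Origin: centre of its underside.
- spool: White solder-wire spool standing on the bench in front of the gap between the totes, 48 mm across, 40 mm high. Origin: centre of its underside.
Not all that is in view belongs to the job. Of the things that look like the battery, take the one that is nearest to the robot's base at the start.

How it is judged (in metres and radians):
On the way:
1. the leaf on the quadcopter's tote is pushed up past upright (value of joint leaf_a above 1.65 rad), for 0.05 s.
At the end, for the whole second after the job is handed in: The quadcopter tote's leaf lies flat on the far side, green up (within 5 degrees of fully over); the other leaf is still red up (within 14 degrees of flat); totes, quadcopter, battery, tape and spool are at rest, upright (0.1 rad) and within 25 mm of their starts (value of joint leaf_a above 3.05 rad and value of joint leaf_b below 0.25 rad and not (velocity of joint leaf_a above 0.05 rad/s or velocity of joint leaf_a below -0.05 rad/s) and linear speed of each of tote_a, tote_b, quad, battery, tape, spool below 0.02 m/s and distance of each of tote_a, tote_b, quad, battery, tape, spool from where it was at the start of the episode below 0.025 m and angle between each of tote_a, tote_b, quad, battery, tape, spool's own z axis and vertical below 0.1 rad); the robot touches nothing.
It fails at once if the leaf is pinched between the fingers (both of its faces pressed at once) ((contact force between the fingers and red_a above 6 N and contact force between the fingers and green_a above 6 N) or (contact force between the fingers and red_b above 6 N and contact force between the fingers and green_b above 6 N)).
It fails at once if a leaf is forced (more than 40 N from the robot on either face) (contact force between any of the fingers, the arm and red_a above 40 N or contact force between any of the fingers, the arm and red_b above 40 N or contact force between any of the fingers, the arm and green_a above 40 N or contact force between any of the fingers, the arm and green_b above 40 N).
It fails at once if a tote is lifted, tipped or shoved (25 mm or 0.1 rad) (distance of any of tote_a, tote_b from where it was at the start of the episode above 0.025 m or angle between any of tote_a, tote_b's own z axis and vertical above 0.1 rad).
It fails at once if the quadcopter, battery, tape or spool is lifted, tipped or shoved (25 mm or 0.1 rad) (distance of any of quad, battery, tape, spool from where it was at the start of the episode above 0.025 m or angle between any of quad, battery, tape, spool's own z axis and vertical above 0.1 rad).
It fails at once if the other tote's sign is disturbed (value of joint leaf_b above 0.25 rad).
It also fails if it takes over 51 s, if anything falls off the work surface, if the arm or the gripper's body presses on something with over 40 N, if the wrist force passes 120 N, or if a joint passes its speed limit or range.

## Working session

There is one attempt and no reset: what is moved stays moved. The work goes in short steps, Python scripts to look and compute and a tool call to move; the robot and the scene stay as the last step left them, time stands still between calls to the robot, and variables do not carry over. Pictures are saved under pics/ and viewed, at most 10 in all, crops included, and the job is handed in when it is done.

Besides the shell and the picture viewer there is one more tool, called after "Emit:" by a JSON object that holds its "name" and its "arguments", one argument or row to a line. step_arm: Moves the arm, as the interface text tells. Its arguments: {"type":"object","properties":{"targets":{"type":"string"},"claw":{"type":"number"}},"required":["targets"]}

```bash
mkdir -p pics
cat > h.py <<'E'
import numpy as np, cv2
from station import sense, cams, r
def shot(n,f):
    s=sense(); c=cams.capture(n); cv2.imwrite('pics/'+f,c['frame'])
    if 'eye' not in c or c.get('eye') is None:
        T=np.array(c['tool_from_camera']); R=np.array(s['ee_rot']); 
        c['rotation']=R@T[:3,:3]; c['eye']=np.array(s['tcp_pos'])+R@T[:3,3]
    return c
def ray(c,u,v):
    f=240/np.tan(np.radians(c['vertical_fov']/2))
    d=np.array(c['rotation'])@np.array([(u-c['cx'])/f,(v-c['cy'])/f,1.]); return np.array(c['eye']),d
def onz(c,u,v,z):
    e,d=ray(c,u,v); return e+d*(z-e[2])/d[2]
E
python3 - <<'E'
from h import *
import pickle
s=sense(); print({k:np.round(v,3).tolist() for k,v in s.items()})
for n in('top','side'):
    c=shot(n,n+'1.png'); pickle.dump(c,open(n+'1.pkl','wb')); print(n,c['vertical_fov'],np.round(c['eye'],3),np.round(c['rotation'],3).tolist(),c['cx'],c['cy'])
E
```

```text
{'time_s': 0.0, 'joints': [-55.601, 22.095, 0.381, -0.03, -68.411, -14.816], 'joint_velocities': [0.142, 0.027, 0.073, -0.009, -0.074, -0.008], 'effort': [-0.0, -39.067, 18.741, 4.22, 0.011, -0.0], 'tcp_pos': [0.209, -0.588, 0.221], 'ee_rot': [[-0.942, -0.335, -0.001], [-0.335, 0.942, 0.002], [0.0, 0.002, -1.0]], 'wrist_force': [-0.186, 0.996, 0.266], 'moment': [0.027, -0.003, -0.016], 'gripper_force': 0.0, 'gripper_width': 1.002}
top 46.46967707066931 [0.436 0.194 1.539] [[-0.007, -0.996, 0.085], [-1.0, 0.006, -0.015], [0.015, -0.085, -0.996]] 324.69424936417573 238.32167719534277
side 53.22200228030095 [0.495 1.284 0.936] [[-0.997, -0.043, 0.064], [-0.077, 0.602, -0.795], [-0.004, -0.797, -0.603]] 318.5830255656381 240.1346355230979
```

View pics/top1.png

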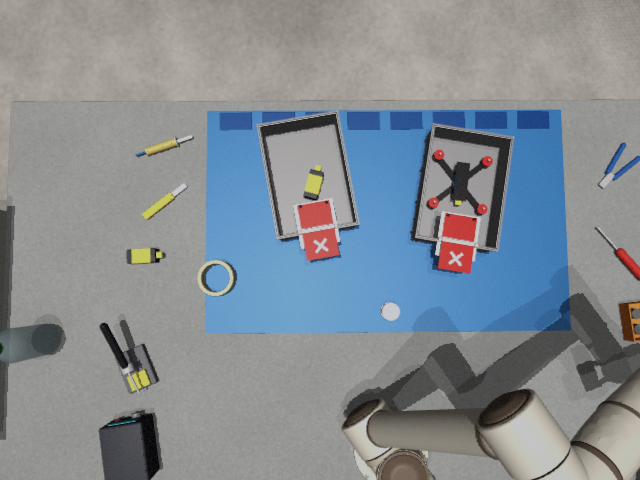

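View pics/side1.png

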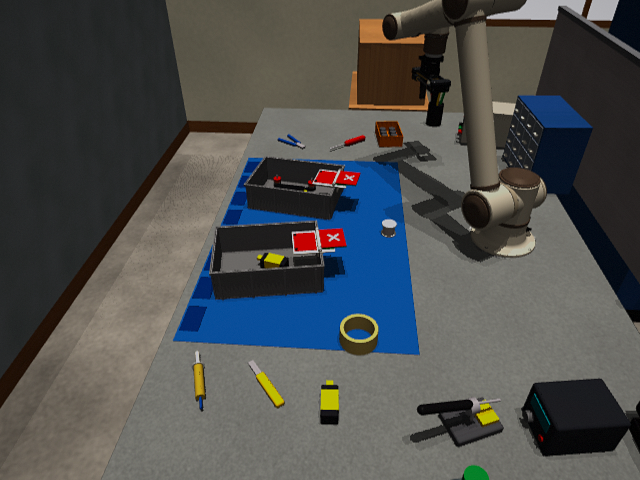

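In the top view, the tote at (465,185) holds the black X-frame quadcopter with red motors, and its sign leaf is at about (456,257). The other tote, at (310,180), holds only a yellow and black battery, with a second lookalike battery lying loose at (145,256). The quadcopter tote is the right-hand one. I'll confirm it in a crop and measure.

Run:
```python
from h import *
import pickle
c=pickle.load(open('top1.pkl','rb')); im=c['frame']
cv2.imwrite('pics/cropA.png',cv2.resize(im[120:290,400:530],None,fx=3.5,fy=3.5,interpolation=cv2.INTER_CUBIC))
b,g,rr=[im[...,i].astype(int) for i in range(3)]
m=((rr>120)&(g<70)&(b<70)).astype(np.uint8)
n,l,st,ce=cv2.connectedComponentsWithStats(m)
for i in range(1,n):
    if st[i,4]>150 and st[i,0]<520:
        pts=np.argwhere(l==i)[:,::-1].astype(np.float32)
        box=cv2.boxPoints(cv2.minAreaRect(pts))
        print(st[i],np.round(box,1).tolist())
        P=np.array([onz(c,*p,.1125) for p in box]); print(np.round(P[:,:2],4).tolist(), np.round(np.linalg.norm(np.diff(P,axis=0),axis=1),4))
```

```text
[443 214  34  27 686] [[441.8999938964844, 235.3000030517578], [445.70001220703125, 212.89999389648438], [476.79998779296875, 218.10000610351562], [473.1000061035156, 240.5]]
[[0.5635, -0.1298], [0.6214, -0.141], [0.6075, -0.2212], [0.5497, -0.2098]] [0.059  0.0814 0.059 ]
[438 242  35  31 702] [[437.29998779296875, 267.8999938964844], [441.1000061035156, 241.1999969482422], [473.0, 245.6999969482422], [469.20001220703125, 272.5]]
[[0.48, -0.1158], [0.5485, -0.1273], [0.5362, -0.2093], [0.4677, -0.1974]] [0.0695 0.0829 0.0695]
```

View pics/cropA.png

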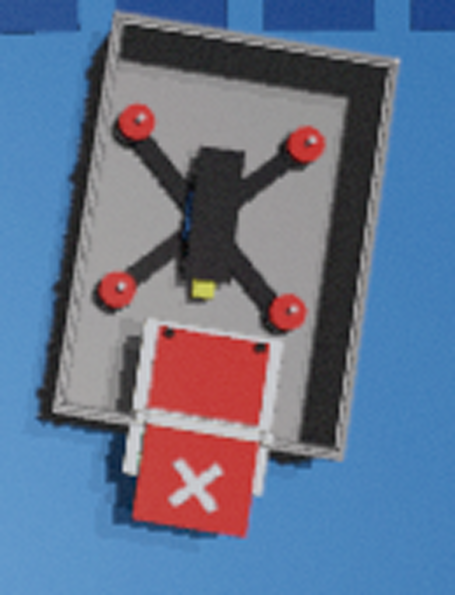

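The crop confirms it: quadcopter in the tote, and its leaf (white cross) measures 83 x 70 mm against the 84 x 71 mm given. From the mask, the free edge is at about (0.474, -0.157), the hinge at about (0.548, -0.168), and the sign's yaw is about -9°.

The tool always points down. I'll close the fingers, drag the free edge up by friction from in front, then push it over and press it down.

Emit:
{"name": "step_arm", "arguments": {
  "targets": "0 0 0 7.1;0 0 0 7.1;0 0 0 7.1;0 0 0 7.1;-1.04 3.34 0 0;-1.04 3.34 0 0;-1.04 3.34 0 0;-1.04 3.34 0 0;-1.04 3.34 0 0;-1.04 3.34 0 0;-1.04 3.34 0 0;-1.04 3.34 0 0",
  "claw": 0
}}

```text
time_s: 1.1
tcp_pos: [0.3328, -0.3358, 0.2223]
ee_rot: [[-0.988, 0.154, -0.0], [0.154, 0.988, 0.0], [0.0, 0.0, -1.0]]
wrist_force: [0.2, 0.1, 0.5]
gripper_width: 0.174
gripper_force: 0.0
```

Emit:
{"name": "step_arm", "arguments": {
  "targets": "-1.04 3.34 0 0;-1.04 3.34 0 0;-1.04 3.34 0 0;-1.04 3.34 0 0;-1.04 3.34 0 0;-1.04 3.34 0 0;0 0 0 0;0 0 0 0"
}}

```text
time_s: 1.77
tcp_pos: [0.4254, -0.1475, 0.2223]
ee_rot: [[-0.989, 0.15, -0.001], [0.15, 0.989, 0.0], [0.001, 0.0, -1.0]]
wrist_force: [0.2, 0.1, 0.4]
gripper_width: 0.003
gripper_force: 0.0
```

Run:
```python
from h import *
import pickle
s=sense(); print(s['time_s'],np.round(s['tcp_pos'],4),np.round(s['ee_rot'],3).tolist(),s['wrist_force'],np.round(s['joints'],1))
c=shot('wrist','w1.png'); pickle.dump(c,open('w1.pkl','wb')); print(np.round(c['tool_from_camera'],3).tolist(),c['eye'])
```

```text
1.7667 [ 0.4254 -0.1475  0.2223] [[-0.989, 0.15, -0.001], [0.15, 0.989, 0.0], [0.001, 0.0, -1.0]] [0.15692661 0.12775833 0.40409745] [   1.7    4.8  -22.7   -0.   -62.5 -100.3]
[[-0.0, -0.956, -0.292, 0.079], [1.0, -0.0, 0.001, -0.001], [-0.001, -0.292, 0.956, -0.163], [0.0, 0.0, 0.0, 1.0]] [ 0.34716438 -0.1366526   0.38535417]
```

View pics/w1.png

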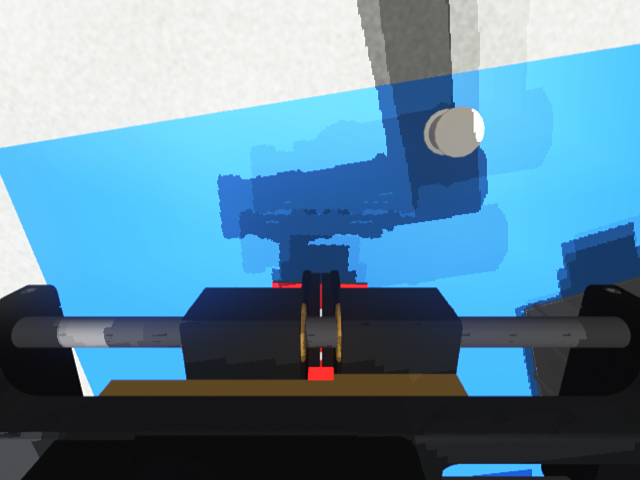

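The wrist view shows the closed fingertips at (320,275) and the leaf's free edge as a red strip from u≈273 to 367 at v≈284. The tool is centred on the leaf, and the spool at (455,132) is clear.

Run:
```python
from h import *
import pickle
c=pickle.load(open('w1.pkl','rb')); im=c['frame'].astype(int)
print(im[278:292,290].tolist())
m=(im[...,2]>120)&(im[...,1]<80)&(im[...,0]<80)
for v in (282,284,286):
    u=np.where(m[v])[0]; print(v,u.min() if len(u) else 0,u.max() if len(u) else 0)
h=np.array([.548,-.168]);a=np.array([.988,-.152])
for uu in(276,290,350,364):
    v=np.where(m[270:300,uu])[0]+270
    if len(v):
        for z in(.1075,.1125,.118): 
            P=onz(c,uu,v.min(),z); print(uu,v.min(),z,np.round(P,4),'along',round((P[:2]-h)@a,4))
```

```text
[[112, 60, 25], [111, 60, 25], [99, 65, 23], [67, 70, 26], [52, 42, 87], [51, 29, 135], [53, 33, 182], [64, 50, 255], [68, 55, 255], [59, 42, 213], [53, 32, 66], [53, 32, 22], [52, 32, 25], [52, 32, 25]]
282 273 277
284 273 366
286 273 366
276 282 0.1075 [ 0.4698 -0.1955  0.1075] along -0.0731
276 282 0.1125 [ 0.4676 -0.1945  0.1125] along -0.0754
276 282 0.118 [ 0.4652 -0.1933  0.118 ] along -0.078
290 283 0.1075 [ 0.4727 -0.1832  0.1075] along -0.0721
290 283 0.1125 [ 0.4704 -0.1824  0.1125] along -0.0745
290 283 0.118 [ 0.4679 -0.1815  0.118 ] along -0.0771
350 284 0.1075 [ 0.4818 -0.1299  0.1075] along -0.0712
350 284 0.1125 [ 0.4793 -0.1301  0.1125] along -0.0736
350 284 0.118 [ 0.4767 -0.1302  0.118 ] along -0.0762
364 284 0.1075 [ 0.4836 -0.1175  0.1075] along -0.0713
364 284 0.1125 [ 0.4812 -0.1178  0.1125] along -0.0736
364 284 0.118 [ 0.4785 -0.1182  0.118 ] along -0.0762
```

Emit:
{"name": "step_arm", "arguments": {
  "targets": "0 0 3.2 0;0 0 3.2 0;0 0 3.2 0;0 0 3.2 0;0 0 3 0;-1.1 0 0 0;-1.1 0 0 0;-1.1 0 0 0;0 0 0 0;0 0 0 0"
}}

```text
time_s: 2.65
tcp_pos: [0.457, -0.1551, 0.0642]
ee_rot: [[-0.988, 0.156, -0.001], [0.156, 0.988, 0.0], [0.001, 0.0, -1.0]]
wrist_force: [-0.7, 0.4, 0.2]
gripper_width: 0.004
gripper_force: 0.0
```

Emit:
{"name": "step_arm", "arguments": {
  "targets": "-0.2 0 0 0;-0.1 0 0 0;-0.1 0 0 0;0 0 0 0"
}}

```text
time_s: 2.98
tcp_pos: [0.4612, -0.1548, 0.0647]
ee_rot: [[-0.988, 0.154, -0.0], [0.154, 0.988, 0.0], [0.0, 0.0, -1.0]]
wrist_force: [-0.1, -1.3, 0.8]
gripper_width: 0.004
gripper_force: 0.2
```

Emit:
{"name": "step_arm", "arguments": {
  "targets": "-0.1 0 0 0;-0.1 0 0 0;0 0 0 0;0 0 0 0"
}}

```text
time_s: 3.32
tcp_pos: [0.4612, -0.1549, 0.0638]
ee_rot: [[-0.988, 0.154, -0.005], [0.154, 0.988, 0.001], [0.005, -0.0, -1.0]]
wrist_force: [-6.2, 0.7, 0.2]
gripper_width: 0.006
gripper_force: 2.7
```

Emit:
{"name": "step_arm", "arguments": {
  "targets": "-0.1 0 0 0;0 0 0 0;0 0 0 0"
}}

```text
time_s: 3.57
tcp_pos: [0.4612, -0.1549, 0.0635]
ee_rot: [[-0.988, 0.154, -0.007], [0.154, 0.988, 0.001], [0.007, -0.0, -1.0]]
wrist_force: [-6.3, 1.6, 0.1]
gripper_width: 0.007
gripper_force: 3.3
```

Emit:
{"name": "step_arm", "arguments": {
  "targets": "-0.1 0 0 0;0 0 0 0;0 0 0 0"
}}

```text
time_s: 3.82
tcp_pos: [0.4618, -0.1551, 0.0635]
ee_rot: [[-0.988, 0.155, -0.008], [0.155, 0.988, 0.001], [0.008, -0.0, -1.0]]
wrist_force: [-6.7, 0.8, 1.7]
gripper_width: 0.008
gripper_force: 3.7
```

Contact made at about 6.5 N. Next is the upward drag, following the edge's arc.

Emit:
{"name": "step_arm", "arguments": {
  "targets": "0 0 -0.3 0;0 0 -0.3 0;0 0 -0.3 0;-0.05 0 -0.3 0;-0.05 0 -0.3 0;0 0 0 0"
}}

```text
time_s: 4.32
tcp_pos: [0.4635, -0.1554, 0.079]
ee_rot: [[-0.988, 0.154, -0.006], [0.154, 0.988, 0.001], [0.006, -0.0, -1.0]]
wrist_force: [-7.4, 0.8, 2.3]
gripper_width: 0.007
gripper_force: 3.4
```

Run:
```python
from h import *
c=shot('side','s2.png'); cv2.imwrite('pics/s2c.png',cv2.resize(c['frame'][130:270,230:420],None,fx=4,fy=4,interpolation=cv2.INTER_CUBIC))
```

```text
(no output)
```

View pics/s2c.png

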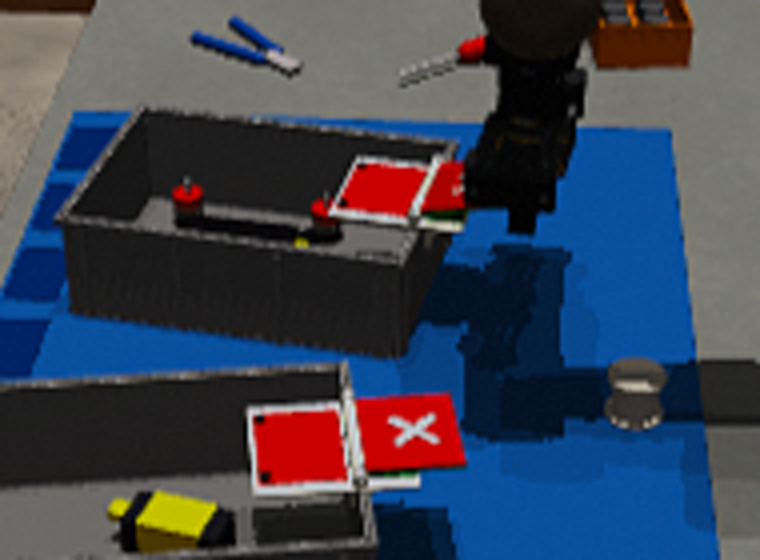

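The leaf has lifted off the near rest, and green is visible under it. I'll carry on up.

Emit:
{"name": "step_arm", "arguments": {
  "targets": "-0.05 0 -0.3 0;-0.05 0 -0.3 0;-0.05 0 -0.3 0;-0.1 0 -0.3 0;-0.1 0 -0.3 0;0 0 0 0"
}}

```text
time_s: 4.87
tcp_pos: [0.4683, -0.1561, 0.0946]
ee_rot: [[-0.988, 0.154, -0.004], [0.154, 0.988, 0.0], [0.004, -0.001, -1.0]]
wrist_force: [-5.3, 0.7, 2.1]
gripper_width: 0.003
gripper_force: 2.8
```

Emit:
{"name": "step_arm", "arguments": {
  "targets": "-0.15 0 -0.3 0;-0.15 0 -0.3 0;-0.2 0 -0.3 0;-0.2 0 -0.3 0;-0.2 0 -0.3 0;0 0 0 0"
}}

```text
time_s: 5.37
tcp_pos: [0.4774, -0.1577, 0.11]
ee_rot: [[-0.988, 0.153, -0.003], [0.153, 0.988, -0.0], [0.003, -0.001, -1.0]]
wrist_force: [-6.0, 0.1, 4.4]
gripper_width: 0.007
gripper_force: 3.1
```

Run:
```python
from h import *
c=shot('side','s3.png'); cv2.imwrite('pics/s3c.png',cv2.resize(c['frame'][130:230,230:420],None,fx=4,fy=4,interpolation=cv2.INTER_CUBIC))
```

```text
(no output)
```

View pics/s3c.png

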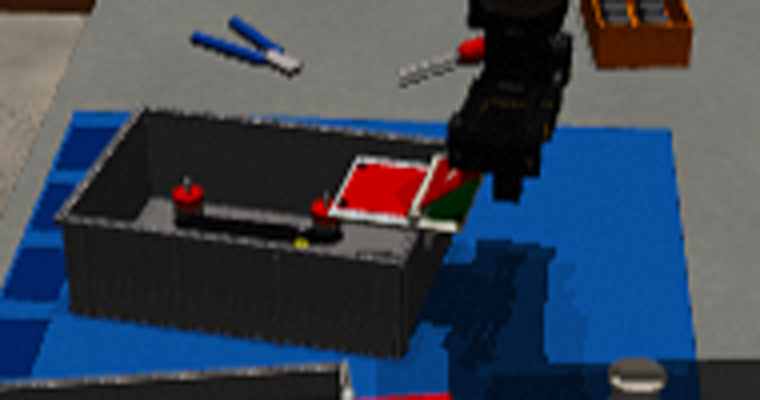

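The leaf is at about 36°. I'll keep following the arc.

Emit:
{"name": "step_arm", "arguments": {
  "targets": "-0.3 0 -0.35 0;-0.35 0 -0.35 0;-0.35 0 -0.35 0;-0.4 0 -0.35 0;-0.4 0 -0.35 0;-0.4 0 -0.35 0;0 0 0 0"
}}

```text
time_s: 6.0
tcp_pos: [0.5028, -0.1609, 0.1314]
ee_rot: [[-0.988, 0.153, 0.003], [0.153, 0.988, -0.0], [-0.003, 0.0, -1.0]]
wrist_force: [-0.2, -1.0, -0.0]
gripper_width: 0.004
gripper_force: 0.0
```

Emit:
{"name": "step_arm", "arguments": {
  "targets": "-0.5 0 -0.3 0;-0.5 0 -0.3 0;-0.5 0 -0.3 0;-0.5 0 -0.2 0;-0.5 0 -0.2 0;-0.5 0 -0.1 0;0 0 0 0"
}}

```text
time_s: 6.58
tcp_pos: [0.5317, -0.1656, 0.1448]
ee_rot: [[-0.988, 0.153, 0.001], [0.153, 0.988, -0.0], [-0.001, -0.0, -1.0]]
wrist_force: [0.1, 0.0, -0.3]
gripper_width: 0.007
gripper_force: 0.0
```

Run:
```python
from h import *
c=shot('side','s4.png'); cv2.imwrite('pics/s4c.png',cv2.resize(c['frame'][110:230,230:420],None,fx=4,fy=4,interpolation=cv2.INTER_CUBIC))
```

```text
(no output)
```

View pics/s4c.png

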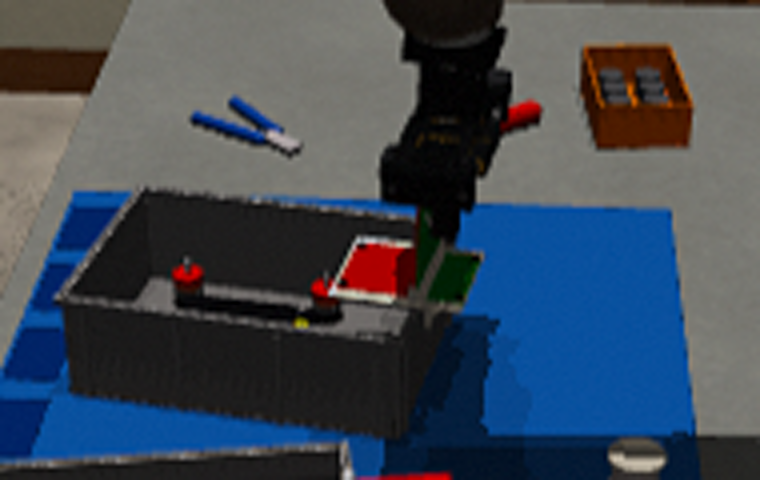

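The leaf stands upright. Now push it over and down along an arc.

Emit:
{"name": "step_arm", "arguments": {
  "targets": "-0.4 0 -0.4 0;-0.4 0 -0.4 0;-0.5 0 -0.2 0;-0.5 0 -0.1 0;-0.5 0 0.1 0;-0.5 0 0.2 0;-0.5 0 0.3 0;-0.5 0 0.3 0;-0.4 0 0.4 0;-0.4 0 0.4 0;0 0 0 0"
}}

```text
time_s: 7.55
tcp_pos: [0.5763, -0.1724, 0.1373]
ee_rot: [[-0.988, 0.153, -0.001], [0.153, 0.988, 0.0], [0.001, -0.0, -1.0]]
wrist_force: [-0.2, -0.2, -0.3]
gripper_width: 0.002
gripper_force: 0.0
```

Emit:
{"name": "step_arm", "arguments": {
  "targets": "-0.25 0 0.45 0;-0.25 0 0.45 0;-0.15 0 0.4 0;-0.15 0 0.4 0;-0.1 0 0.3 0;0 0 0 0"
}}

```text
time_s: 8.05
tcp_pos: [0.5846, -0.1737, 0.1176]
ee_rot: [[-0.988, 0.153, -0.001], [0.153, 0.988, 0.0], [0.001, 0.0, -1.0]]
wrist_force: [0.7, -0.3, -0.2]
gripper_width: 0.007
gripper_force: 0.0
```

Emit:
{"name": "step_arm", "arguments": {
  "targets": "-0.5 0 0 0;-0.5 0 0 0;0 0 0.2 0;0 0 0.1 0;0 0 0.1 0;0 0 0 0"
}}

```text
time_s: 8.55
tcp_pos: [0.5945, -0.1753, 0.1144]
ee_rot: [[-0.988, 0.153, -0.0], [0.153, 0.988, 0.0], [0.0, 0.0, -1.0]]
wrist_force: [-0.2, 0.8, -0.2]
gripper_width: 0.006
gripper_force: 0.1
```

Emit:
{"name": "step_arm", "arguments": {
  "targets": "0 0 0.1 0;0 0 0.1 0;0 0 0 0"
}}

```text
time_s: 8.8
tcp_pos: [0.5945, -0.1753, 0.113]
ee_rot: [[-0.988, 0.153, 0.0], [0.153, 0.988, -0.0], [-0.0, -0.0, -1.0]]
wrist_force: [-0.7, -0.1, 2.4]
gripper_width: 0.005
gripper_force: 1.3
```

Emit:
{"name": "step_arm", "arguments": {
  "targets": "0 0 0.1 0;0 0 0.05 0;0 0 0 0;0 0 0 0"
}}

```text
time_s: 9.13
tcp_pos: [0.5946, -0.1753, 0.1128]
ee_rot: [[-0.988, 0.153, 0.001], [0.153, 0.988, -0.0], [-0.001, -0.0, -1.0]]
wrist_force: [-3.2, 1.1, 8.9]
gripper_width: 0.007
gripper_force: 4.1
```

Firmly on the rests at about 9 N, with the tip at z = 0.1128 (expected 0.1125). Lift away, clear the view and check.

Emit:
{"name": "step_arm", "arguments": {
  "targets": "0 0 -0.5 0;0 0 -1.5 0;0 0 -3 0;0 0 -3 0;0 0 -3 0;3 0 0 0;3 0 0 0;3 0 0 0;3 0 0 0;3 0 0 0;0 0 0 0;0 0 0 0"
}}

```text
time_s: 10.13
tcp_pos: [0.4451, -0.1523, 0.2215]
ee_rot: [[-0.988, 0.153, 0.001], [0.153, 0.988, 0.0], [-0.001, 0.0, -1.0]]
wrist_force: [-0.2, 0.5, 0.2]
gripper_width: 0.002
gripper_force: 0.0
```

Emit:
{"name": "step_arm", "arguments": {
  "targets": "0 -3 0 0;0 -3 0 0;0 -3 0 0;0 -3 0 0;0 -3 0 0;0 0 0 0;0 0 0 0;0 0 0 0"
}}

```text
time_s: 10.8
tcp_pos: [0.4238, -0.3008, 0.2205]
ee_rot: [[-0.988, 0.154, -0.001], [0.154, 0.988, 0.0], [0.001, 0.0, -1.0]]
wrist_force: [-0.1, 0.1, 0.9]
gripper_width: 0.002
gripper_force: 0.0
```

Run:
```python
from h import *
s=sense();print(s['time_s'],s['tcp_pos'])
a=shot('top','t5.png')['frame'][110:310,190:530]; b=shot('side','s5.png')['frame'][140:340,170:430]
cv2.imwrite('pics/end.png',np.vstack([cv2.resize(a,(560,329)),cv2.resize(b,(560,270))[:, :]]))
```

```text
10.8 [ 0.42375255 -0.30077528  0.22048897]
```

View pics/end.png

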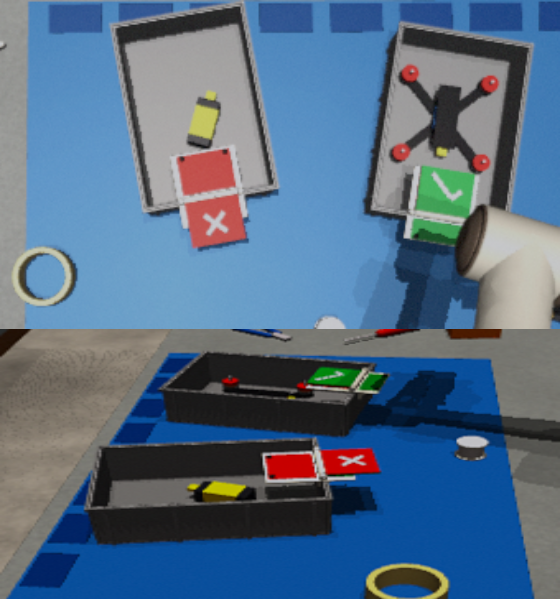

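The quadcopter tote's sign shows green with the tick at (447,183), lying flat. The other sign is still red, everything else is in place, and the robot is clear.

```bash
python3 -c "
from station import r; print(r.finish_job())"
```

```text
the job is handed in; nothing more can be done
None
```

The quadcopter tote's leaf is flipped over and pressed flat so its sign shows green, the other tote's sign still shows red, and the job is handed in; the hand-in returned no verdict.

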